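# Catch the falling lid of the plug case and ease it shut

## Task

The lid of the wooden plug case stands open, leaning back. Tip it forward past its balance with the fingers and let go so that it falls on its own, catch it on the outside of a finger under its front lip while the lip is still a good hand's breadth above the case, let it come to rest there for a moment, then lower it on the finger until it is fully shut, without letting it bang, and move clear. Nothing needs gripping: leave the mallet, the glue bottle and the loose plug where they are.

Things in the scene. Friction and masses are not known exactly. Their poses are not given: they have to be found in the camera images.
- case: open-topped plywood case fixed to the bench, 180 (x) x 230 (y) x 95 (z) mm, holding short wooden plugs that stay below its rim. Origin: centre of its underside, on the bench. Its own +x points level from the front to the hinge side, its y runs along the hinge, z is up
- lid_hinge (a point): middle of the lid's hinge line, at the top of the case's back wall: 90 mm along the case's +x from its origin, 95.5 mm above the bench. Fixed. The lid is a plain dark wooden board 210 x 230 mm, 12 mm thick, about 0.34 kg (0.29 to 0.41), without handle; its underside passes through the hinge line
- lid_edge (a point): middle of the front edge of the lid's underside (inner face), 210 mm from the hinge line; moves with the lid. Its z axis points out of the lid's outer (upper) face, its x axis from this edge to the hinge. With the lid shut, the lip stands 30 mm out beyond the case's front wall, so a fingertip can be under the lip in front of the wall
- lid (a joint): lid angle, rad: 0 shut, 1.57 upright, 1.8 leaning back on its stop. It starts there. Below about 1.48 it falls forward by itself. The hinge is damped (0.45 N m s/rad): the fall is slow at first, then faster, 2.5 to 4.5 s from 1.45 to 0.6 rad; uncaught it strikes at 0.65 to 0.95 rad/s. A finger under the lip feels about 2 N
- mallet: bystander, loose: joiner's mallet with a head 60 mm thick and 124 mm long and a wooden handle 27 mm thick, lying on the bench behind the hinge side of the case. Origin under the middle of its head; its handle points along its own -x, 250 mm long
- glue: bystander, loose: white glue bottle, 60 mm in diameter, 150 mm tall, standing on the bench by one end of the case. Origin: centre of its underside
- plug: bystander, loose: wooden plug, 35 mm in diameter, 30 mm tall, standing on the bench by the front of the case. Origin: centre of its underside

How it is judged (in metres and radians):
On the way, in this order (a step that is already met when the one before it is completed fails the run):
1. the lid, past its balance, falls on its own with nothing touching it (value of joint lid between 0.4 and 1.5 rad and velocity of joint lid below -0.02 rad/s and contact force between lid and anything else below 0.05 N), for 0.3 s.
2. the lid is caught: it rests nearly still on the fingers, its lip still at least 60 mm above its shut height (value of joint lid between 0.29 and 1.3 rad and velocity of joint lid between -0.08 and 0.08 rad/s and contact force between lid and the fingers above 0.4 N), for 0.2 s.
At the end, for the whole second after the job is handed in: the lid is shut (within 0.02 rad, about 4 mm at the lip) and still; mallet, glue bottle and plug within 15 mm of where they started (value of joint lid below 0.02 rad and velocity of joint lid between -0.02 and 0.02 rad/s and distance of each of mallet, glue, plug from where it was at the start of the episode below 0.015 m); the robot touches nothing.
It fails at once if the lid bangs: it comes down faster than 0.35 rad/s (about 75 mm/s at the lip) in the last 0.12 rad (25 mm) before it is shut (value of joint lid below 0.12 rad and velocity of joint lid below -0.35 rad/s).
It fails at once if the mallet is moved more than 30 mm or lifted (distance of mallet from where it was at the start of the episode above 0.03 m).
It fails at once if the glue bottle is moved more than 30 mm, knocked over or lifted (distance of glue from where it was at the start of the episode above 0.03 m or angle between glue's own z axis and vertical above 0.5 rad).
It fails at once if the loose plug is moved more than 30 mm or lifted (distance of plug from where it was at the start of the episode above 0.03 m).
It also fails if it takes over 58 s, if anything falls off the work surface, if the arm or the gripper's body presses on something with over 40 N, if the wrist force passes 120 N, or if a joint passes its speed limit or range.

## Robot

A 7-joint arm with a two-finger parallel gripper is mounted at the origin on the work surface. World frame = base frame: x ahead of the robot, y to its left, z up, the work surface at z = 0. Lengths are in mm, angles in rad, forces in N, time in s.
With the tool pointing down it reaches from about 425 to 950 mm from the base axis. Payload 16.7 kg.
Tool frame: the origin (TCP) lies on the centre line of the jaws, within the pads' length; the fingertips stand 17 mm ahead of it and the grasp point (between the pads) lies 2 mm behind it; z points along the fingers, y is the direction in which the jaws open and shut (so a half turn about z gives the same grasp; the last joint's range is limited). The gripper opens to 94 mm and grips with 3 to 60 N. Pads are 16 mm wide; open, the fingers measure 119 mm over their backs; the gripper's body (75 mm by 177 mm) begins 78 mm behind the grasp point.
Start: joints at [-1.448, 0.426, 0.074, 1.606, -0.034, 1.111, -0.067], TCP at [181.87, 649.999, 222.467] pointing down, gripper open.
Joint ranges: [-2.85, 2.85], [-0.5, 2.14], [-1.23, 1.37], [0.21, 2.46], [-1.02, 4.16], [0.16, 2.05], [-2.73, 2.73]. Speed limits (rad/s): [1.89, 1.89, 2.39, 2.39, 3.01, 3.01, 3.01].

## Interface

Orientations are given as [roll, pitch, yaw] about the fixed x, y, z axes, in that order (R = Rz(yaw) Ry(pitch) Rx(roll)).
In Python, from bench import manip gives the robot as it stands.
- The arm moves only by the shell command python3 -m crank 'ROWS' [FORCE]. ROWS is JSON, a list of rows, each a list of 3 entries, a list of its own where there are three numbers: the shift along the tool's x, y, z in mm, then the turn, a rotation vector about the tool's x, y, z in degrees, then the gripper's target within -1 to 1 (shut at 1, half-way at 0, fully open at -1). A call has 1 to 20 rows; each row is the pose to reach, as a shift and turn from the pose commanded when the call began, along the tool's axes at that moment; what a row does not reach only later rows make up. A row lasts 1/10 s, in which the tool goes at most 50 mm and 8.59 degrees, less where a joint would pass 70% of its speed; a pose out of reach is approached as far as the arm can. A call with a gripper value outside its range is refused whole. The fingers move at their own pace and stop on an object; FORCE is the grip in N (left out, the last holds). Time passes only in rows, so rows that repeat a pose let the fingers close. It gives the time, the measured TCP pose, the force and the opening at its end, in the units of the state.
- manip.state(): the state, without advancing time (a new reading comes with each control period).
- manip.camera(name): name is "scene" or "top"; returns a dict with "frame" (384x512x3 uint8, red, green, blue), "camera_matrix" (3x3 intrinsics, pixels), "view" (4x4, takes a point from world to camera coordinates). Camera axes: x right, y down, z forward; pixel columns grow to the right and rows downward; lengths in mm; the calibration is good to about 2 mm. A picture is of the moment at which its call begins. There is no depth.
- manip.sign_off(): hands the job in, once; it reports no verdict.
Trained networks look in the newest picture that a camera, given by its name, has taken for a name from the list of things; names that differ only in an ending like _2 or _b are one class to them, and where a whole thing is asked for, a point or a joint stands for the part that bears it (a point fixed in the world has none). Each returns a list of dicts, best first, with "conf" (0 to 1); they miss things now and then, are a little off and sometimes report something else, mostly with a low value. They report only what shows in the picture. A call takes as long as a camera call.
- manip.spot_in(label, camera): "uv" ([column, row] in pixels, amid what is visible of it).
- manip.spot_point(label, camera): "uv" ([column, row] in pixels: a listed point, or the origin of a listed thing).
The state is a dict: "t": time; "qpos": joint angles; "dq": joint speeds; "effort": joint torques, N m; "tool_pos": TCP position; "ee_rot": TCP orientation; "force": force on the tool from outside, world axes, zero at the start; "torque": the same for the moment, N m; "finger_gap": opening from 0.0 (shut) to 1.0 (fully open).
Only numpy, scipy, OpenCV 4.12 (cv2) and the standard library are available. Lean on these libraries where they do the work, as an engineer would, in place of code of your own. Each camera call takes 0.05 s, during which the arm holds its last target.

## Working session

There is one attempt and no reset: what is moved stays moved. The work goes in short steps, Python scripts to look and compute and a shell command to move; the robot and the scene stay as the last step left them, time stands still between calls to the robot, and variables do not carry over. Pictures are saved under pics/ and viewed, and the job is handed in when it is done.

```bash
mkdir -p pics; ls; cat > h.py <<'E'
import numpy as np, cv2
from bench import manip
def snap(c,fn):
    d=manip.camera(c); cv2.imwrite('pics/'+fn,cv2.cvtColor(d['frame'],cv2.COLOR_RGB2BGR)); return d
def onz(d,uv,z):
    K=np.array(d['camera_matrix']);V=np.array(d['view']);R=V[:3,:3];t=V[:3,3]
    r=R.T@np.linalg.inv(K)@np.array([uv[0],uv[1],1]);c=-R.T@t
    return c+r*(z-c[2])/r[2]
def proj(d,p):
    K=np.array(d['camera_matrix']);V=np.array(d['view'])
    q=K@(V[:3,:3]@np.array(p)+V[:3,3]);return q[:2]/q[2]
E
python3 - <<'E'
from h import *
print(manip.state())
for c in('scene','top'):
    d=snap(c,c+'0.png')
    V=np.array(d['view']);print(c,'cam at',-V[:3,:3].T@V[:3,3])
    for l,z in(('case',0),('lid_hinge',95.5),('lid_edge',300),('mallet',0),('glue',0),('plug',0)):
        print(l,[(np.round(x['uv']),round(x['conf'],2),np.round(onz(d,x['uv'],z))) for x in manip.spot_point(l,c)[:3]])
E
```

```text
pics
{'t': 0.0, 'qpos': array([-1.44753153,  0.42674471,  0.07385383,  1.60661172, -0.03409023,
        1.11080236, -0.06710532]), 'dq': array([ 0.00086308, -0.00108864, -0.00072793, -0.00012601, -0.00033698,
        0.00093267,  0.00026055]), 'effort': array([-1.06097803e-03, -9.35817933e+01,  3.66670489e+00, -4.54199266e+01,
       -4.86568885e-02,  2.02040572e-02,  1.06835985e-04]), 'tool_pos': array([181.76163299, 649.62801691, 221.7651382 ]), 'ee_rot': array([-3.14029038e+00,  1.07590745e-04,  2.86879246e+00]), 'force': array([-0.21169764,  0.74174688, -0.83191581]), 'torque': array([0.01527135, 0.00937761, 0.02370335]), 'finger_gap': 0.9975606454368268}
scene cam at [1109.19688219   98.91810415  776.93826308]
case [(array([243., 185.]), 0.6, array([533.,  28.,   0.])), (array([282., 165.]), 0.48, array([459., 122.,   0.]))]
lid_hinge [(array([285., 166.]), 0.59, array([542., 126.,  96.]))]
lid_edge [(array([322.,  97.]), 0.82, array([542., 177., 300.]))]
mallet [(array([329., 219.]), 0.7, array([613., 239.,   0.]))]
glue [(array([248., 251.]), 0.89, array([714.,  59.,   0.])), (array([330., 215.]), 0.47, array([600., 242.,   0.]))]
plug [(array([166., 216.]), 0.79, array([ 643., -143.,    0.]))]
top cam at [573.9368315   69.26186972 870.69781463]
case [(array([266., 228.]), 0.78, array([533.,  40.,   0.]))]
lid_hinge [(array([225., 224.]), 0.79, array([547., 123.,  96.]))]
lid_edge [(array([181., 228.]), 0.58, array([547., 173., 300.]))]
mallet [(array([171., 193.]), 0.89, array([611., 249.,   0.]))]
glue [(array([254., 143.]), 0.75, array([720.,  66.,   0.]))]
plug [(array([343., 178.]), 0.64, array([ 643., -129.,    0.]))]
```

View pics/scene0.png

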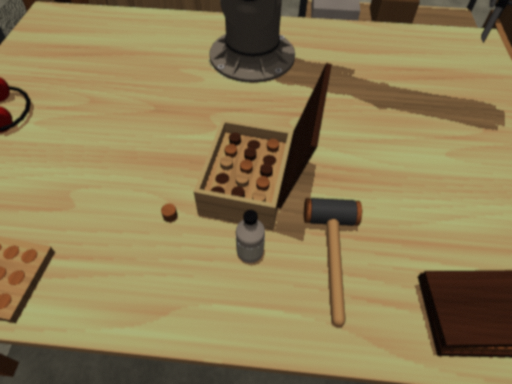

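View pics/top0.png

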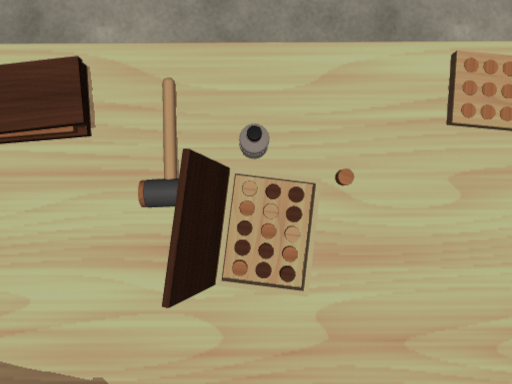

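```bash
cat >> h.py <<'E'
from scipy.spatial.transform import Rotation as Ro
def toolR():
    return Ro.from_euler('xyz',manip.state()['ee_rot'])
E
python3 - <<'E'
from h import *
d=manip.camera('top')
g=cv2.cvtColor(d['frame'],cv2.COLOR_RGB2BGR)
cv2.imwrite('pics/topcrop.png',cv2.resize(g[130:320,130:380],None,fx=3.2,fy=3.1,interpolation=cv2.INTER_CUBIC))
P=[onz(d,uv,95) for uv in((315,183),(303,290),(235,174),(223,282))]
print(np.round(P,1))
a=P[0]-P[1];b=P[2]-P[3];print(np.degrees(np.arctan2(a[1],a[0])),np.degrees(np.arctan2(b[1],b[0])),np.linalg.norm(a))
for l in('glue','plug','mallet'):print(l,[(x['uv'],x['conf']) for x in manip.spot_in(l,'top')[:2]])
E
```

```text
[[624.9 -53.2  95. ]
 [418.3 -27.2  95. ]
 [643.3 103.5  95. ]
 [434.1 127.1  95. ]]
-7.165507347225017 -6.431932793915183 208.24644924208096
glue [([253.5, 141.6], 0.88)]
plug [([343.4, 177.8], 0.55)]
mallet [([164.8, 170.8], 0.85)]
```

View pics/topcrop.png

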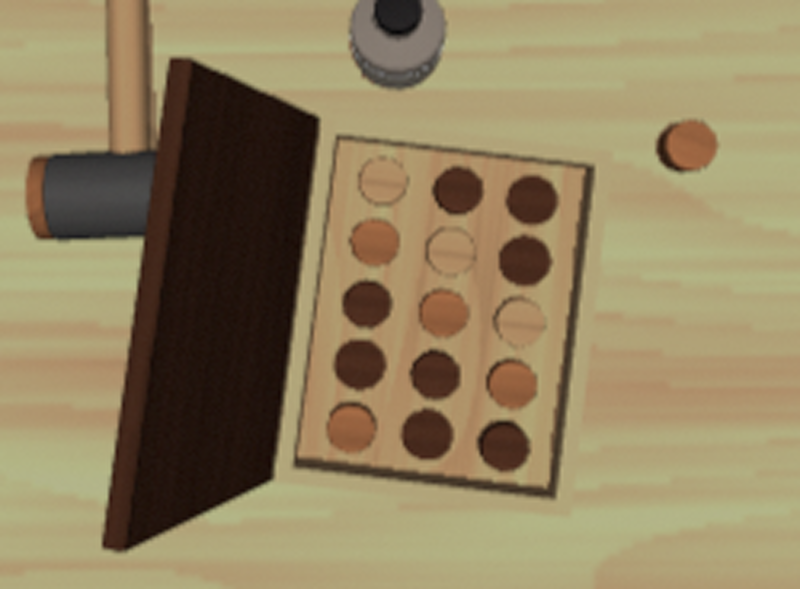

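```bash
cat >> h.py <<'E'
H=np.array([544.5,125.5,95.5]); C=np.array([.1184,.993,0]); Z=np.array([0,0,1.])
def plan(p,tilt,R=None,p0=None,yaw=83.2):
    """shift/turn in tool axes to reach TCP p(world) with tilt deg"""
    s=manip.state(); R=R or Ro.from_euler('xyz',s['ee_rot']); p0=s['tool_pos'] if p0 is None else p0
    Rt=Ro.from_euler('z',yaw,degrees=True)*Ro.from_matrix(np.array([[0,1,0],[1,0,0],[0,0,-1]]).T@np.eye(3))
    # base: tool y along heading, z down, x = y x z
    y=np.array([1.,0,0]);z=np.array([0,0,-1.]);x=np.cross(y,z)
    Rt=Ro.from_euler('z',yaw,degrees=True)*Ro.from_matrix(np.stack([x,y,z],1))*Ro.from_rotvec([np.radians(-tilt),0,0])
    return np.round(R.inv().apply(np.array(p)-p0),1),np.round(np.degrees((R.inv()*Rt).as_rotvec()),1)
def sz(s,z,off=0): # point at s along C from hinge, height z, off along hinge
    return H*[1,1,0]+C*s+Z*z+off*np.array([.993,-.1184,0])
def rel():
    s=manip.state();R=Ro.from_euler('xyz',s['ee_rot']).as_matrix();d=s['tool_pos']-H
    print('t',round(s['t'],2),'s',round(d@C,1),'z',round(s['tool_pos'][2],1),'off',round(d@[.993,-.1184,0],1),'tilt',round(np.degrees(np.arctan2(R[:,2]@C,-R[2,2])),1),'xax',np.round(R[:,0],2),'F',np.round(s['force'],1),'gap',round(s['finger_gap'],2)); print('q',np.round(s['qpos'],2))
E
python3 - <<'E'
from h import *
p=manip.state()['tool_pos']
print(plan(p+[0,0,200],0,yaw=74.4));print(plan(sz(-20,430),45));print(plan(sz(-20,430),0))
E
```

```text
(array([   0.,   -0., -200.]), array([-0., -0., -0.]))
(array([-493.6, -427.2, -207.5]), array([-44.9,   3.5,  -8.4]))
(array([-493.6, -427.2, -207.5]), array([-0. , -0. , -8.8]))
```

```bash
python3 -m crank '[[[0,0,-50],[0,0,0],1],[[0,0,-100],[0,0,0],1],[[0,0,-150],[0,0,0],1],[[-40,-35,-200],[0,0,0],1],[[-494,-427,-208],[-45,3.5,-8.4],1],[[-494,-427,-208],[-45,3.5,-8.4],1],[[-494,-427,-208],[-45,3.5,-8.4],1],[[-494,-427,-208],[-45,3.5,-8.4],1],[[-494,-427,-208],[-45,3.5,-8.4],1],[[-494,-427,-208],[-45,3.5,-8.4],1],[[-494,-427,-208],[-45,3.5,-8.4],1],[[-494,-427,-208],[-45,3.5,-8.4],1],[[-494,-427,-208],[-45,3.5,-8.4],1],[[-494,-427,-208],[-45,3.5,-8.4],1],[[-494,-427,-208],[-45,3.5,-8.4],1],[[-494,-427,-208],[-45,3.5,-8.4],1],[[-494,-427,-208],[-45,3.5,-8.4],1],[[-494,-427,-208],[-45,3.5,-8.4],1],[[-494,-427,-208],[-45,3.5,-8.4],1],[[-494,-427,-208],[-45,3.5,-8.4],1]]'
python3 -c "
from h import *
rel()"
```

```text
t: 2.9
tool_pos: [535.2, 107.9, 433.6]
ee_rot: [2.356, 0.004, 3.019]
force: [-0.1, 0.2, 0.2]
finger_gap: 0.006
t 2.9 s -18.6 z 433.6 off -7.1 tilt 45.0 xax [-0.99  0.12 -0.  ] F [-0.1  0.2  0.2] gap 0.01
q [-1.6  -0.5   1.37  1.85 -0.28  1.14  1.36]
```

```bash
python3 - <<'E'
from h import *
print(plan(sz(-260,300),45));print(plan(sz(-225,90),45))
E
```

```text
(array([  -7.5, -265.2,  -76.2]), array([0. , 0.3, 0. ]))
(array([  -6.5, -389. ,   97. ]), array([0. , 0.3, 0. ]))
```

```bash
python3 -m crank '[[[-7,-265,-76],[0,0,0],1],[[-7,-265,-76],[0,0,0],1],[[-7,-265,-76],[0,0,0],1],[[-7,-265,-76],[0,0,0],1],[[-7,-265,-76],[0,0,0],1],[[-7,-265,-76],[0,0,0],1],[[-7,-265,-76],[0,0,0],1],[[-7,-265,-76],[0,0,0],1],[[-7,-389,97],[0,0,0],1],[[-7,-389,97],[0,0,0],1],[[-7,-389,97],[0,0,0],1],[[-7,-389,97],[0,0,0],1],[[-7,-389,97],[0,0,0],1],[[-7,-389,97],[0,0,0],1],[[-7,-389,97],[0,0,0],1],[[-7,-389,97],[0,0,0],1]]'
python3 -c "
from h import *
rel();snap('scene','s1.png');snap('top','t1.png')"
```

```text
t: 4.5
tool_pos: [382.8, -6.1, 261.0]
ee_rot: [2.391, 0.027, 2.997]
force: [0.9, 0.1, 0.7]
finger_gap: 0.007
t 4.5 s -149.8 z 261.0 off -145.0 tilt 43.0 xax [-0.99  0.14 -0.03] F [0.9 0.1 0.7] gap 0.01
q [-1.15 -0.49  1.37  2.26 -0.31  1.03  1.8 ]
```

View pics/s1.png

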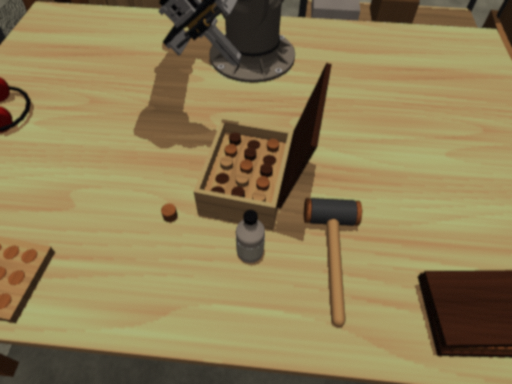

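View pics/t1.png

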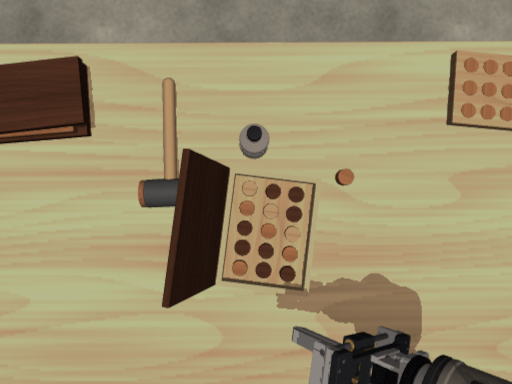

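```bash
python3 - <<'E'
from h import *
import itertools,json
s=manip.state()
D=[(s['qpos'],s['ee_rot'],s['tool_pos']),
(np.array([-1.44753153,.42674471,.07385383,1.60661172,-.03409023,1.11080236,-.06710532]),np.array([-3.14029,.0001076,2.868792]),np.array([181.76,649.63,221.77])),
(np.array([-1.6,-.5,1.37,1.85,-.28,1.14,1.36]),np.array([2.356,.004,3.019]),np.array([535.2,107.9,433.6]))]
json.dump([[list(map(float,a)) for a in d] for d in D],open('data.json','w'))
from scipy.optimize import least_squares
def rot(q,sg):
    R=Ro.identity()
    for i,a in enumerate('zyzyzyz'): R=R*Ro.from_euler(a,sg[i]*q[i])
    return R
best=[]
for sg in itertools.product([1,-1],repeat=7):
    if sg[1]<0: continue
    for b0 in(0,1.5,3,4.5):
        def f(v): return np.concatenate([(Ro.from_euler('xyz',e).inv()*Ro.from_euler('z',v[0])*rot(q,sg)*Ro.from_euler('z',v[1])).as_rotvec() for q,e,_ in D])
        for b1 in(0,1.5,3,4.5):
            r=least_squares(f,[b0,b1]);best.append((r.cost,sg,r.x))
best.sort(key=lambda x:x[0])
for b in best[:6]:print(b)
E
```

```text
(np.float64(5.6086189454812323e-05), (-1, 1, -1, 1, -1, 1, -1), array([-6.68046844e-04,  1.57415593e+00]))
(np.float64(5.608618945481353e-05), (-1, 1, -1, 1, -1, 1, -1), array([-6.68047364e-04,  1.57415593e+00]))
(np.float64(5.608618945481381e-05), (-1, 1, -1, 1, -1, 1, -1), array([6.28251726, 1.57415593]))
(np.float64(5.6086189454814214e-05), (-1, 1, -1, 1, -1, 1, -1), array([6.28251726, 1.57415593]))
(np.float64(5.60861894548149e-05), (-1, 1, -1, 1, -1, 1, -1), array([-6.68047718e-04,  1.57415593e+00]))
(np.float64(5.608618945481558e-05), (-1, 1, -1, 1, -1, 1, -1), array([-6.68046973e-04,  1.57415593e+00]))
```

```bash
cat > rec.py <<'E'
from h import *
import json
D=json.load(open('data.json'));s=manip.state()
D.append([list(map(float,s[k])) for k in('qpos','ee_rot','tool_pos')]);json.dump(D,open('data.json','w'))
rel()
E
python3 -c "
from h import *
print(plan([450,-150,400],20))"
python3 -m crank '[[[0,-40,-90],[0,0,0],1],[[0,-40,-90],[0,0,0],1],[[0,-40,-90],[40,0,0],1],[[0,-40,-90],[40,0,0],1],[[0,-40,-90],[40,0,0],1]]'; python3 rec.py
python3 -m crank '[[[-80,-50,0],[0,0,0],1],[[-80,-50,0],[0,0,0],1],[[-80,-50,0],[0,20,0],1],[[-80,-50,0],[0,20,0],1]]'; python3 rec.py
python3 -m crank '[[[-80,-50,0],[0,0,20],1],[[-80,-50,0],[0,-20,20],1],[[-80,-50,0],[0,-20,20],1],[[-80,-50,0],[0,-20,20],1]]'; python3 rec.py
cat > fit.py <<'E'
from h import *
import json
D=json.load(open('data.json'))
sg=[-1,1,-1,1,-1,1,-1]
A=[];b=[]
for q,e,p in D:
    R=Ro.identity();Ms=[np.eye(3)]
    for i,a in enumerate('zyzyzyz'):
        R=R*Ro.from_euler(a,sg[i]*q[i]);Ms.append(R.as_matrix())
    A.append(np.hstack([Ms[0][:,2:]]+[Ms[1][:,:2]]+[Ms[3]]+[Ms[5]]+[Ms[6][:,[0,2]]]));b.append(p)
    E=(Ro.from_euler('xyz',e).inv()*R*Ro.from_euler('z',np.pi/2)).magnitude();print('rot err',round(np.degrees(E),2))
A=np.vstack(A);b=np.concatenate(b)
x,res,rk,sv=np.linalg.lstsq(A,b,rcond=None);print(np.round(x,1),rk,A.shape,np.round(sv,3),'res',np.round((A@x-b),1))
E
python3 fit.py
```

```text
(array([ -91.1,   -3.9, -190.5]), array([23. ,  2.1, -0.5]))
t: 5.1
tool_pos: [369.3, -96.2, 300.1]
ee_rot: [2.798, 0.029, 2.995]
force: [0.3, -0.1, -0.5]
finger_gap: 0.006
t 5.1 s -240.9 z 300.1 off -147.7 tilt 19.6 xax [-0.99  0.15 -0.03] F [ 0.3 -0.1 -0.5] gap 0.01
q [-0.71 -0.31  0.93  2.14 -0.11  1.19  1.67]
t: 5.5
tool_pos: [412.0, -138.1, 292.6]
ee_rot: [2.798, -0.092, 3.017]
force: [-1.2, 2.2, 0.2]
finger_gap: 0.004
t 5.5 s -277.5 z 292.6 off -100.4 tilt 19.8 xax [-0.99  0.12  0.09] F [-1.2  2.2  0.2] gap 0.0
q [-0.69  0.18  1.27  1.98 -0.45  1.38  2.17]
t: 5.9
tool_pos: [482.9, -198.0, 267.2]
ee_rot: [2.802, 0.115, 2.574]
force: [-1.6, -0.5, 1.4]
finger_gap: 0.011
t 5.9 s -328.5 z 267.2 off -22.9 tilt 15.1 xax [-0.84  0.53 -0.11] F [-1.6 -0.5  1.4] gap 0.01
q [-0.71  0.17  1.35  2.05 -0.61  1.04  1.96]
rot err 0.0
rot err 0.0
rot err 0.72
rot err 0.0
rot err 0.0
rot err 0.0
[ 2.811e+02 -4.000e-01 -2.850e+01 -1.100e+00 -3.560e+01  5.561e+02
 -1.200e+00  2.000e-01  4.949e+02  9.000e-01  3.477e+02] 11 (18, 11) [4.837 4.741 4.1   1.158 1.103 0.57  0.391 0.358 0.286 0.194 0.19 ] res [-0.2 -1.3 -0.5 -0.3  0.3  0.2 -0.7  1.9  0.4 -0.6 -0.5 -0.1  0.2 -0.2
  0.2  0.1 -0.3 -0.2]
```

```bash
cat > kin.py <<'E'
from h import *
from scipy.optimize import least_squares
sg=[-1,1,-1,1,-1,1,-1]
lo=np.array([-2.85,-.5,-1.23,.21,-1.02,.16,-2.73]);hi=np.array([2.85,2.14,1.37,2.46,4.16,2.05,2.73])
Y0=-64.1
def fk(q):
    R=np.eye(3);p=np.array([0,0,281.1])
    for i in range(7):
        a=sg[i]*q[i];c,s=np.cos(a),np.sin(a)
        R=R@(np.array([[c,-s,0],[s,c,0],[0,0,1]]) if i%2==0 else np.array([[c,0,s],[0,1,0],[-s,0,c]]))
        if i==0:p=p+R@[0,-28.5,0]
        if i==2:p=p+R@[-1.1,-35.6,556.1]
        if i==4:p=p+R@[-1.2,0.2,494.9]
        if i==6:p=p+R@[0,0,347.7]
    return p,R@np.array([[0,-1,0],[1,0,0],[0,0,1.]])
def target(tilt,yaw=83.2,roll=0):
    y=np.array([1.,0,0]);z=np.array([0,0,-1.]);x=np.cross(y,z)
    return Ro.from_euler('z',yaw,degrees=True)*Ro.from_matrix(np.stack([x,y,z],1))*Ro.from_rotvec([np.radians(-tilt),0,0])
def ik(p,Rt,q0,m=.03):
    Rm=Rt.as_matrix()
    def f(q):
        a,R=fk(q);return np.concatenate([(a-p)/100,(Ro.from_matrix(Rm.T@R)).as_rotvec()*2,.001*(q-q0)])
    r=least_squares(f,np.clip(q0,lo+m,hi-m),bounds=(lo+m-1e-6,hi-m+1e-6))
    a,R=fk(r.x);return r.x,np.linalg.norm(a-p),np.degrees(Ro.from_matrix(Rm.T@R).magnitude())
E
cat > t.py <<'E'
from kin import *
rng=np.random.default_rng(0)
for (s,z) in((-225,90),(-190,240),(40,300)):
  for tilt in(45,30,15):
    for off in(-80,0,80):
        out=[]
        for k in range(12):
            q,e,r=ik(sz(s,z,off),target(tilt),lo+(hi-lo)*rng.random(7),.05)
            if e<2 and r<1: out.append(q)
        print(s,z,tilt,off,len(out),*[np.round(q,1).tolist() for q in out[:4]])
E
python3 t.py
```

```text
-225 90 45 -80 5 [1.4, 0.9, -1.2, 2.0, 0.0, 0.9, 1.8] [0.4, 0.5, 0.2, 2.1, -0.9, 1.1, 2.7] [1.4, 0.9, -1.2, 2.0, 0.0, 0.9, 1.8] [1.4, 0.9, -1.2, 2.0, 0.0, 0.9, 1.8]
-225 90 45 0 5 [0.2, 0.6, 0.4, 2.0, -1.0, 1.3, 2.7] [1.3, 1.0, -1.2, 1.9, 0.1, 0.9, 1.7] [1.3, 1.0, -1.2, 1.9, 0.1, 0.9, 1.7] [1.3, 1.0, -1.2, 1.9, 0.1, 0.9, 1.7]
-225 90 45 80 8 [1.2, 1.0, -1.1, 1.7, 0.0, 1.0, 1.7] [0.2, 0.7, 0.3, 1.8, -1.0, 1.3, 2.6] [0.7, 0.7, -0.4, 1.8, -0.6, 1.1, 2.2] [0.2, 0.7, 0.3, 1.8, -1.0, 1.3, 2.6]
-225 90 30 -80 4 [1.4, 0.7, -1.2, 2.1, 0.2, 0.8, 1.6] [0.2, 0.4, 0.2, 2.2, -0.7, 0.9, 2.5] [1.4, 0.7, -1.2, 2.1, 0.2, 0.8, 1.6] [0.3, 0.4, 0.2, 2.2, -0.7, 0.9, 2.5]
-225 90 30 0 5 [1.1, 0.6, -0.9, 2.0, -0.1, 0.8, 1.8] [1.2, 0.8, -1.2, 1.9, 0.3, 0.9, 1.5] [1.2, 0.8, -1.2, 1.9, 0.3, 0.9, 1.5] [1.2, 0.8, -1.2, 1.9, 0.3, 0.9, 1.5]
-225 90 30 80 7 [1.0, 0.8, -0.9, 1.8, 0.1, 0.9, 1.6] [1.1, 0.8, -1.1, 1.8, 0.2, 0.9, 1.5] [0.0, 0.6, 0.4, 1.8, -0.9, 1.1, 2.4] [1.0, 0.8, -1.0, 1.8, 0.1, 0.9, 1.6]
-225 90 15 -80 7 [0.9, 0.4, -0.7, 2.2, -0.0, 0.7, 1.7] [1.2, 0.6, -1.2, 2.1, 0.3, 0.8, 1.3] [0.5, 0.3, -0.3, 2.2, 
[... 2574 characters left out ...]
0.9, 0.4, -1.2, 1.8, -0.2, 1.0, 1.3]
40 300 30 80 6 [0.8, 0.5, -1.2, 1.7, 0.0, 1.0, 1.1] [0.8, 0.5, -1.2, 1.7, 0.0, 1.0, 1.1] [0.8, 0.5, -1.2, 1.7, 0.0, 1.0, 1.1] [0.5, 0.4, -0.8, 1.7, -0.3, 1.0, 1.4]
40 300 15 -80 7 [0.3, 0.1, -0.6, 1.9, -0.2, 1.0, 1.2] [-0.1, 0.0, -0.3, 2.0, -0.3, 1.1, 1.2] [-0.2, 0.0, -0.1, 2.0, -0.3, 1.1, 1.3] [0.8, 0.1, -1.2, 1.9, -0.1, 1.0, 1.1]
40 300 15 0 8 [-0.5, 0.2, 0.2, 1.8, -0.3, 1.1, 1.4] [-0.8, 0.2, 0.6, 1.9, -0.4, 1.1, 1.4] [0.7, 0.4, -1.2, 1.8, 0.1, 1.1, 1.0] [0.7, 0.4, -1.2, 1.8, 0.1, 1.1, 1.0]
40 300 15 80 6 [-0.9, 0.4, 1.0, 1.7, -0.6, 1.2, 1.7] [0.6, 0.5, -1.2, 1.6, 0.3, 1.2, 0.9] [-0.2, 0.3, -0.0, 1.7, -0.3, 1.1, 1.3] [0.6, 0.5, -1.2, 1.6, 0.3, 1.2, 0.9]
```

```bash
cat > sim.py <<'E'
from kin import *
def jac(q):
    p0,R0=fk(q);J=np.zeros((6,7))
    for i in range(7):
        d=q.copy();d[i]+=1e-5;p,R=fk(d);J[:3,i]=(p-p0)/1e-5/1000;J[3:,i]=Ro.from_matrix(R@R0.T).as_rotvec()/1e-5
    return J,p0,R0
vmax=np.array([1.89,1.89,2.39,2.39,3.01,3.01,3.01])*.7*.02
def go(q,p,Rt,n,qrest=None,k=0.):
    """n rows toward pose; substeps of .02s"""
    q=q.copy();Rm=Rt.as_matrix()
    for _ in range(n*5):
        J,p0,R0=jac(q)
        dp=(p-p0)/1000;dr=Ro.from_matrix(Rm@R0.T).as_rotvec()
        f=min(1,.01/max(np.linalg.norm(dp),1e-9),np.radians(8.59)/5/max(np.linalg.norm(dr),1e-9))
        v=np.concatenate([dp,dr])*f
        act=np.ones(7,bool)
        for it in range(4):
            Ja=J[:,act];dq=np.zeros(7);pin=Ja.T@np.linalg.inv(Ja@Ja.T+1e-5*np.eye(6));dq[act]=pin@v
            if qrest is not None:
                g=(k*(qrest-q))[act];dq[act]+=g-pin@(Ja@g)
            bad=act&((q+dq<lo)|(q+dq>hi))
            if not bad.any():break
            act&=~bad
            if act.sum()<4:break
        m=np.max(np.abs(dq)/vmax)
        if m>1:dq/=m
        q=np.clip(q+dq,lo,hi)
    return q
E
cat > t2.py <<'E'
from sim import *
D=__import__('json').load(open('data.json'))
q=np.array(D[1][0]);p=np.array(D[1][2])
for name,qr,k in(('min',None,0),('mid',(lo+hi)/2,.02),('start',q,.02),('mid.1',(lo+hi)/2,.1)):
    x=go(q,p+[0,0,200],target(0,74.4),4,qr,k);x=go(x,sz(-20,430),target(45),16,qr,k)
    print(name,np.round(x,2),'actual [-1.6 -.5 1.37 1.85 -.28 1.14 1.36]')
E
python3 t2.py
```

```text
min [-0.93  0.21  1.27  1.84 -0.96  1.53  1.99] actual [-1.6 -.5 1.37 1.85 -.28 1.14 1.36]
mid [-0.09  0.1   0.25  1.8  -0.83  1.37  1.84] actual [-1.6 -.5 1.37 1.85 -.28 1.14 1.36]
start [-1.33 -0.25  1.3   1.9  -0.57  1.23  1.6 ] actual [-1.6 -.5 1.37 1.85 -.28 1.14 1.36]
mid.1 [ 0.16  0.11 -0.02  1.79 -0.81  1.36  1.82] actual [-1.6 -.5 1.37 1.85 -.28 1.14 1.36]
```

```bash
python3 -m crank '[[[0,0,0],[0,0,0],1],[[0,0,0],[0,0,0],1],[[0,0,0],[0,0,0],1]]' >/dev/null; python3 rec.py; python3 -m crank '[[[0,0,0],[0,0,0],1],[[0,0,0],[0,0,0],1],[[0,0,0],[0,0,0],1],[[0,0,0],[0,0,0],1],[[0,0,0],[0,0,0],1]]' >/dev/null; python3 rec.py
```

```text
t 6.2 s -324.7 z 268.9 off -23.1 tilt 15.6 xax [-0.84  0.52 -0.11] F [ 0.4  0.2 -0.1] gap 0.0
q [-0.71  0.17  1.34  2.05 -0.61  1.05  1.97]
t 6.7 s -325.3 z 268.4 off -23.8 tilt 15.6 xax [-0.84  0.53 -0.11] F [-0.1  0.  -0.5] gap 0.0
q [-0.71  0.17  1.35  2.05 -0.6   1.05  1.97]
```

```bash
cat > t3.py <<'E'
from sim import *
q0=manip.state()['qpos']
def show(n,q): p,R=fk(q);print('  ',n,np.round(q,2),np.round(p))
for w in((250,-600,300),(0,-650,350),(-100,-700,350),(100,-800,300)):
  for yaw in (83,40,0,-40):
    print(w,yaw)
    a=go(q0,np.array(w),target(0,yaw),25);show('far',a)
    b=go(a,sz(-260,330,60),target(40),25);show('back',b)
    c=go(b,sz(-225,90,60),target(40),15);show('close',c)
E
python3 t3.py
```

```text
(250, -600, 300) 83
   far [ 0.63  0.37  0.6   1.6  -0.22  1.24  2.72] [ 250. -600.  300.]
   back [ 0.25  0.38  0.32  1.64 -0.74  1.52  2.2 ] [ 573. -140.  330.]
   close [ 0.26  0.63  0.24  1.84 -0.88  1.17  2.49] [ 577. -105.   90.]
(250, -600, 300) 40
   far [ 0.3   0.58  1.2   1.62 -0.55  1.33  2.28] [ 250. -600.  300.]
   back [-0.1   0.47  0.82  1.66 -0.89  1.65  2.35] [ 573. -140.  330.]
   close [ 0.05  0.69  0.53  1.86 -1.01  1.29  2.6 ] [ 577. -105.   90.]
(250, -600, 300) 0
   far [ 0.27  0.64  1.29  1.62 -0.62  1.36  1.64] [ 250. -600.  300.]
   back [-0.06  0.46  0.76  1.66 -0.87  1.63  2.33] [ 573. -140.  330.]
   close [ 0.04  0.69  0.54  1.86 -1.02  1.29  2.6 ] [ 577. -105.   90.]
(250, -600, 300) -40
   far [ 0.26  0.68  1.34  1.62 -0.67  1.39  0.98] [ 250. -600.  300.]
   back [-0.01  0.44  0.68  1.65 -0.84  1.61  2.31] [ 573. -140.  330.]
   close [ 0.04  0.69  0.54  1.86 -1.02  1.29  2.6 ] [ 577. -105.   90.]
(0, -650, 350) 83
   far [ 1.97  0.37 -0.68  1.47  0.24  1.38  2.73] [   0. -650.  350.]
   back [ 1.16  0.54 -0.97  1.58 -0.26  1.34  1.77] [ 573. -140.  3
[... 1953 characters left out ...]
800, 300) 40
   far [ 0.86  0.82  1.07  1.19 -0.7   1.5   2.51] [ 100. -800.  300.]
   back [-0.08  0.47  0.79  1.66 -0.88  1.64  2.34] [ 573. -140.  330.]
   close [ 0.05  0.68  0.52  1.86 -1.01  1.29  2.6 ] [ 577. -105.   90.]
(100, -800, 300) 0
   far [ 0.83  0.87  1.16  1.19 -0.77  1.53  1.86] [ 100. -800.  300.]
   back [-0.05  0.45  0.74  1.66 -0.86  1.63  2.33] [ 573. -140.  330.]
   close [ 0.04  0.69  0.54  1.86 -1.02  1.29  2.6 ] [ 577. -105.   90.]
(100, -800, 300) -40
   far [ 0.82  0.91  1.24  1.19 -0.84  1.56  1.2 ] [ 100. -800.  300.]
   back [-0.01  0.44  0.68  1.65 -0.84  1.61  2.31] [ 573. -140.  330.]
   close [ 0.05  0.69  0.53  1.86 -1.02  1.29  2.6 ] [ 577. -105.   90.]
```

```bash
python3 -c "
from kin import *
def plan2(p,Rt):
    s=manip.state();R=Ro.from_euler('xyz',s['ee_rot']);print(np.round(R.inv().apply(np.array(p)-s['tool_pos']),1),np.round(np.degrees((R.inv()*Rt).as_rotvec()),1))
plan2([250,-600,300],target(0))
plan2([100,-800,300],target(0))
"
```

```text
[ -21.2 -429.3 -185.8] [ 18.   10.7 -23.8]
[-2.000e-01 -6.628e+02 -2.724e+02] [ 18.   10.7 -23.8]
```

```bash
python3 -m crank '[[[-21,-429,-186],[18,10.7,-23.8],1],[[-21,-429,-186],[18,10.7,-23.8],1],[[-21,-429,-186],[18,10.7,-23.8],1],[[-21,-429,-186],[18,10.7,-23.8],1],[[-21,-429,-186],[18,10.7,-23.8],1],[[-21,-429,-186],[18,10.7,-23.8],1],[[-21,-429,-186],[18,10.7,-23.8],1],[[-21,-429,-186],[18,10.7,-23.8],1],[[-21,-429,-186],[18,10.7,-23.8],1],[[-21,-429,-186],[18,10.7,-23.8],1],[[-21,-429,-186],[18,10.7,-23.8],1],[[0,-663,-272],[18,10.7,-23.8],1],[[0,-663,-272],[18,10.7,-23.8],1],[[0,-663,-272],[18,10.7,-23.8],1],[[0,-663,-272],[18,10.7,-23.8],1],[[0,-663,-272],[18,10.7,-23.8],1],[[0,-663,-272],[18,10.7,-23.8],1],[[0,-663,-272],[18,10.7,-23.8],1]]'
python3 rec.py
```

```text
t: 8.5
tool_pos: [111.8, -785.4, 299.1]
ee_rot: [3.14, 0.001, 3.024]
force: [2.4, -0.7, -0.0]
finger_gap: 0.005
t 8.5 s -955.8 z 299.1 off -321.8 tilt 0.1 xax [-0.99  0.12 -0.  ] F [ 2.4 -0.7 -0. ] gap 0.0
q [ 1.47  0.6  -0.22  1.17  0.12  1.39  2.72]
```

```bash
cat > t4.py <<'E'
from sim import *
q0=manip.state()['qpos']
for tilt in(40,45):
 for off in(0,40,70):
  print('tilt',tilt,'off',off);q=q0
  for n,s,z,r in(('front',-300,380,20),('over',60,400,12),('hook',85,303,4),('push',-10,309,10),('up',5,345,2),('up2',-40,380,2),('out',-250,330,6),('dn',-230,217,3),('catch',-178,217,2),('shut',-221.5,90,20),('off',-240,75,3)):
    q=go(q,sz(s,z,off),target(tilt),r);p,R=fk(q)
    e=np.linalg.norm(p-sz(s,z,off));er=np.degrees(Ro.from_matrix(target(tilt).as_matrix().T@R).magnitude())
    print('  ',n,np.round(q,2),round(e,1),round(er,1),'margin',round(min((q-lo).min(),(hi-q).min()),2))
E
python3 t4.py
```

```text
tilt 40 off 0
   front [ 1.01  0.33 -0.55  1.61 -0.48  1.51  2.01] 0.0 0.0 margin 0.54
   over [ 0.65  0.17 -0.79  1.78 -0.62  1.14  1.57] 0.0 0.0 margin 0.4
   hook [ 0.59  0.27 -0.8   1.9  -0.6   0.92  1.62] 0.0 0.0 margin 0.42
   push [ 0.73  0.26 -0.76  1.89 -0.61  1.05  1.76] 0.0 0.0 margin 0.41
   up [ 0.72  0.22 -0.76  1.85 -0.61  1.1   1.7 ] 0.0 0.0 margin 0.41
   up2 [ 0.79  0.19 -0.73  1.8  -0.61  1.23  1.74] 0.0 0.0 margin 0.41
   out [ 0.98  0.33 -0.6   1.73 -0.49  1.37  2.  ] 0.0 0.0 margin 0.53
   dn [ 0.95  0.44 -0.6   1.86 -0.47  1.15  2.07] 0.0 0.0 margin 0.55
   catch [ 0.9   0.41 -0.63  1.9  -0.51  1.09  2.03] 0.0 0.0 margin 0.51
   shut [ 0.91  0.62 -0.58  1.94 -0.44  0.92  2.15] 0.0 0.0 margin 0.52
   off [ 0.92  0.65 -0.56  1.92 -0.42  0.92  2.18] 0.0 0.0 margin 0.54
tilt 40 off 40
   front [ 0.96  0.39 -0.55  1.53 -0.46  1.51  1.96] 0.0 0.0 margin 0.54
   over [ 0.59  0.25 -0.75  1.7  -0.56  1.14  1.53] 0.0 0.0 margin 0.46
   hook [ 0.53  0.34 -0.76  1.82 -0.55  0.93  1.59] 0.0 0.0 margin 0.47
   push [ 0.68  0.32 -0.72  1.81 -0.56  1.06  1.72] 0.0 0.0 margin 0
[... 2999 characters left out ...]
 0.58  0.31 -0.72  1.66 -0.63  1.13  1.6 ] 0.0 0.0 margin 0.39
   hook [ 0.54  0.41 -0.73  1.78 -0.62  0.94  1.67] 0.0 0.0 margin 0.4
   push [ 0.67  0.4  -0.7   1.76 -0.61  1.07  1.78] 0.0 0.0 margin 0.41
   up [ 0.66  0.36 -0.71  1.73 -0.62  1.11  1.72] 0.0 0.0 margin 0.4
   up2 [ 0.72  0.34 -0.69  1.67 -0.62  1.22  1.74] 0.0 0.0 margin 0.4
   out [ 0.91  0.47 -0.58  1.58 -0.52  1.4   1.97] 0.0 0.0 margin 0.5
   dn [ 0.89  0.57 -0.57  1.7  -0.5   1.2   2.05] 0.0 0.0 margin 0.52
   catch [ 0.84  0.55 -0.6   1.75 -0.53  1.13  2.02] 0.0 0.0 margin 0.49
   shut [ 0.86  0.73 -0.55  1.77 -0.47  1.01  2.15] 0.0 0.0 margin 0.55
   off [ 0.87  0.76 -0.54  1.75 -0.45  1.01  2.17] 0.0 0.0 margin 0.56
```

```bash
python3 -c "
from h import *
print(plan(sz(-300,380,10),40))"
```

```text
(array([-332.7,  655.4,  -79.5]), array([-39.9,   0. ,   0.1]))
```

```bash
python3 -m crank '[[[-333,655,-80],[-40,0,0],1],[[-333,655,-80],[-40,0,0],1],[[-333,655,-80],[-40,0,0],1],[[-333,655,-80],[-40,0,0],1],[[-333,655,-80],[-40,0,0],1],[[-333,655,-80],[-40,0,0],1],[[-333,655,-80],[-40,0,0],1],[[-333,655,-80],[-40,0,0],1],[[-333,655,-80],[-40,0,0],1],[[-333,655,-80],[-40,0,0],1],[[-333,655,-80],[-40,0,0],1],[[-333,655,-80],[-40,0,0],1],[[-333,655,-80],[-40,0,0],1],[[-333,655,-80],[-40,0,0],1],[[-333,655,-80],[-40,0,0],1],[[-333,655,-80],[-40,0,0],1],[[-333,655,-80],[-40,0,0],1],[[-333,655,-80],[-40,0,0],1],[[-333,655,-80],[-40,0,0],1],[[-333,655,-80],[-40,0,0],1]]'
python3 rec.py;python3 -c "
from h import *
print(plan(sz(60,410,10),40),plan(sz(85,340,10),40))"
```

```text
t: 10.5
tool_pos: [519.6, -174.8, 379.2]
ee_rot: [2.442, -0.001, 3.021]
force: [-0.2, 0.3, -0.3]
finger_gap: 0.002
t 10.5 s -301.2 z 379.2 off 10.9 tilt 40.1 xax [-0.99  0.12  0.  ] F [-0.2  0.3 -0.3] gap 0.0
q [ 0.98  0.35 -0.52  1.59 -0.48  1.52  2.  ]
(array([  1.5, 296.2, 208.9]), array([ 0.1,  0. , -0.1])) (array([  1.5, 270.3, 278.6]), array([ 0.1,  0. , -0.1]))
```

```bash
python3 -m crank '[[[0,296,209],[0,0,0],1],[[0,296,209],[0,0,0],1],[[0,296,209],[0,0,0],1],[[0,296,209],[0,0,0],1],[[0,296,209],[0,0,0],1],[[0,296,209],[0,0,0],1],[[0,296,209],[0,0,0],1],[[0,296,209],[0,0,0],1],[[0,296,209],[0,0,0],1],[[0,270,279],[0,0,0],1],[[0,270,279],[0,0,0],1],[[0,270,279],[0,0,0],1],[[0,270,279],[0,0,0],1],[[0,270,279],[0,0,0],1]]'
python3 -c "
from h import *
rel();d=snap('scene','s2.png');e=snap('top','t2.png')
p=manip.state()['tool_pos']
print(proj(d,p),proj(e,p))"
```

```text
t: 11.9
tool_pos: [566.7, 208.4, 341.2]
ee_rot: [2.442, 0.001, 3.021]
force: [0.4, -0.3, -0.0]
finger_gap: 0.007
t 11.9 s 85.0 z 341.2 off 12.2 tilt 40.1 xax [-0.99  0.12 -0.  ] F [ 0.4 -0.3 -0. ] gap 0.01
q [ 0.56  0.25 -0.76  1.83 -0.6   1.    1.58]
[344.27455008  89.37513622] [147.8912437  215.42752068]
```

View pics/s2.png

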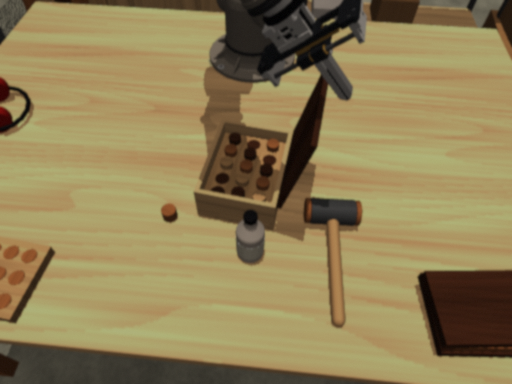

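View pics/t2.png

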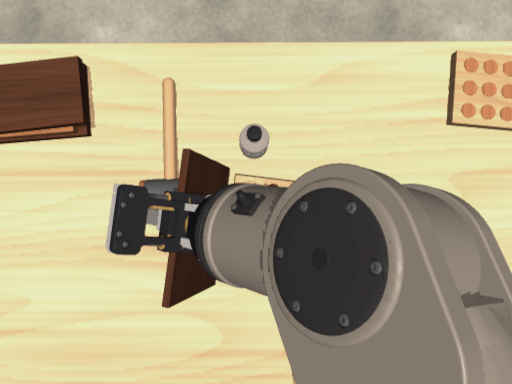

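```bash
python3 -m crank '[[[0,-12,14],[0,0,0],1],[[0,-24,29],[0,0,0],1],[[0,-24,29],[0,0,0],1]]'; python3 -c "
from h import *
rel();d=snap('scene','s3.png');cv2.imwrite('pics/s3c.png',cv2.resize(cv2.cvtColor(d['frame'],cv2.COLOR_RGB2BGR)[20:220,200:400],None,fx=3,fy=3))"
```

```text
t: 12.3
tool_pos: [565.2, 209.4, 300.9]
ee_rot: [2.443, -0.002, 3.023]
force: [-0.2, -0.2, 0.4]
finger_gap: -0.001
t 12.3 s 85.7 z 300.9 off 10.6 tilt 40.0 xax [-0.99  0.12  0.  ] F [-0.2 -0.2  0.4] gap -0.0
q [ 0.55  0.29 -0.76  1.88 -0.6   0.93  1.62]
```

View pics/s3c.png

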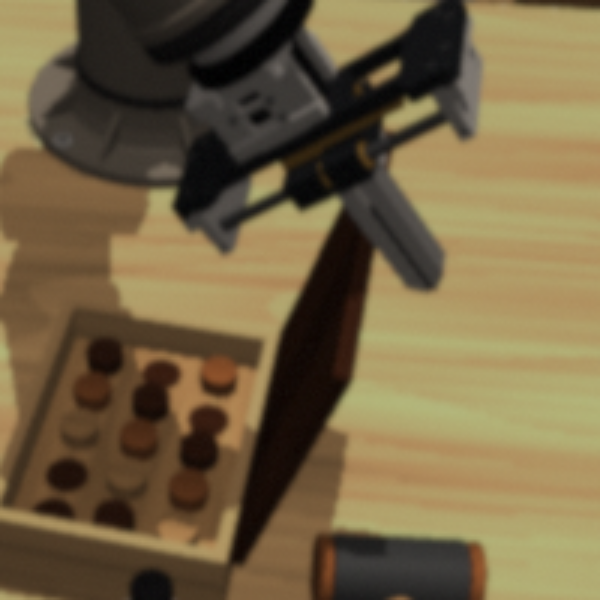

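```bash
python3 -m crank '[[[0,-7.6,-7.6],[0,0,0],1],[[0,-13,-13],[0,0,0],1],[[0,-18,-19],[0,0,0],1],[[0,-23,-24.5],[0,0,0],1],[[0,-28,-30],[0,0,0],1],[[0,-33,-36],[0,0,0],1],[[0,-37.5,-42],[0,0,0],1],[[0,-37.5,-42],[0,0,0],1]]'; python3 -c "
from h import *
rel();d=snap('scene','s4.png');cv2.imwrite('pics/s4c.png',cv2.resize(cv2.cvtColor(d['frame'],cv2.COLOR_RGB2BGR)[20:220,200:400],None,fx=3,fy=3))
for th in(1.8,1.7,1.6,1.5,1.4):
  print(th,[np.round(proj(d,sz(-210*np.cos(th)+12*np.sin(th),95.5+210*np.sin(th)+12*np.cos(th),o))) for o in(-115,115)])
"
```

```text
t: 13.15
tool_pos: [559.7, 153.2, 311.3]
ee_rot: [2.442, 0.001, 3.021]
force: [0.3, 0.6, 1.5]
finger_gap: 0.006
t 13.15 s 29.3 z 311.3 off 11.9 tilt 40.1 xax [-0.99  0.12 -0.  ] F [0.3 0.6 1.5] gap 0.01
q [ 0.64  0.27 -0.74  1.87 -0.61  1.01  1.7 ]
1.8 [array([332.,  64.]), array([318., 148.])]
1.7 [array([322.,  61.]), array([306., 144.])]
1.6 [array([312.,  58.]), array([294., 141.])]
1.5 [array([301.,  56.]), array([282., 138.])]
1.4 [array([291.,  55.]), array([269., 137.])]
```

View pics/s4c.png

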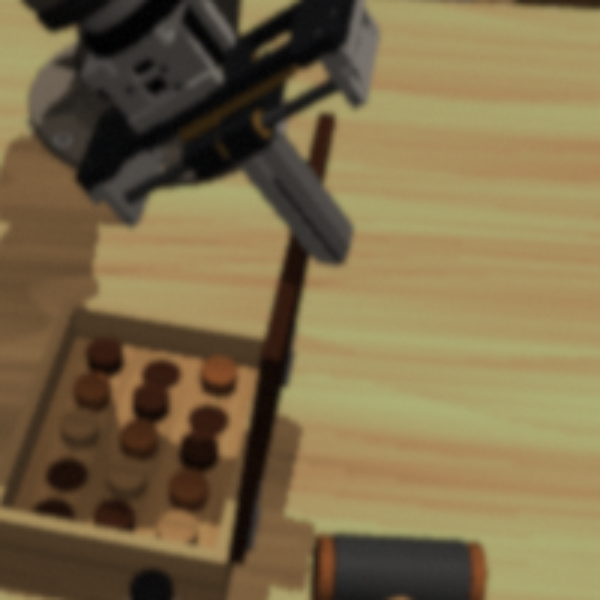

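```bash
python3 -m crank '[[[0,-6,-5],[0,0,0],1],[[0,-12,-10],[0,0,0],1],[[0,-18.5,-15],[0,0,0],1],[[0,-25,-20],[0,0,0],1],[[0,-31,-25],[0,0,0],1],[[0,-15,-25],[0,0,0],1],[[0,9,-51],[0,0,0],1],[[0,6,-100],[0,0,0],1]]'; python3 -c "
from h import *
rel();d=snap('scene','s5.png');cv2.imwrite('pics/s5c.png',cv2.resize(cv2.cvtColor(d['frame'],cv2.COLOR_RGB2BGR)[20:220,200:400],None,fx=3,fy=3))
"
```

```text
t: 14.0
tool_pos: [550.5, 99.9, 392.0]
ee_rot: [2.441, -0.001, 3.03]
force: [0.8, -1.0, 1.0]
finger_gap: 0.003
t 14.0 s -24.7 z 392.0 off 9.0 tilt 40.1 xax [-0.99  0.11  0.  ] F [ 0.8 -1.   1. ] gap 0.0
q [ 0.73  0.2  -0.71  1.76 -0.61  1.24  1.7 ]
```

View pics/s5c.png

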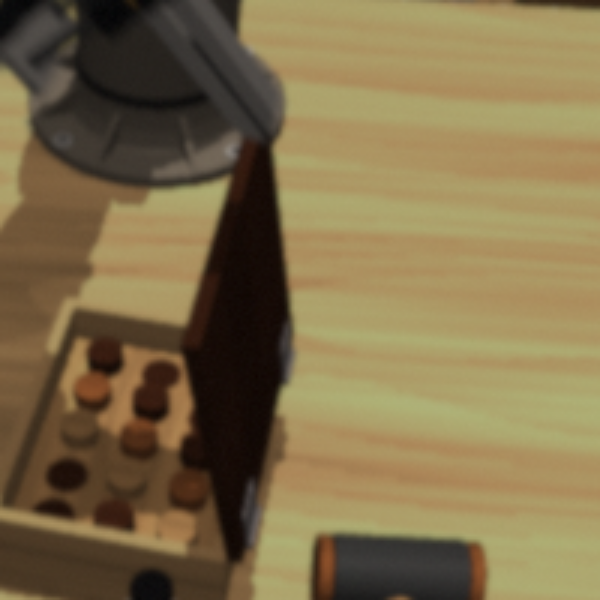

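```bash
python3 -m crank '[[[0,-220,-104],[0,0,0],1],[[0,-220,-104],[0,0,0],1],[[0,-220,-104],[0,0,0],1],[[0,-220,-104],[0,0,0],1],[[0,-220,-104],[0,0,0],1],[[0,-285,-2],[0,0,0],1],[[0,-285,-2],[0,0,0],1],[[0,-285,-2],[0,0,0],1]]'; python3 -c "
from h import *
rel();d=snap('scene','s6.png');cv2.imwrite('pics/s6c.png',cv2.resize(cv2.cvtColor(d['frame'],cv2.COLOR_RGB2BGR)[20:220,150:350],None,fx=3,fy=3))
for th in(1.4,1.3,1.2,1.1,1.0,.9,.8,.7):
  print(th,[np.round((proj(d,sz(-210*np.cos(th)+k*12*np.sin(th),95.5+210*np.sin(th)+k*12*np.cos(th),o))-[150,20])*3) for o in(-115,115) for k in (0,1)])
"
```

```text
t: 14.85
tool_pos: [524.5, -121.4, 205.0]
ee_rot: [2.441, -0.004, 3.023]
force: [0.6, 1.2, -0.5]
finger_gap: 0.004
t 14.85 s -247.6 z 205.0 off 9.3 tilt 40.2 xax [-0.99  0.12  0.  ] F [ 0.6  1.2 -0.5] gap 0.0
q [ 0.93  0.48 -0.55  1.82 -0.46  1.16  2.09]
1.4 [array([404., 106.]), array([422., 106.]), array([336., 350.]), array([357., 351.])]
1.3 [array([374., 108.]), array([391., 106.]), array([300., 350.]), array([321., 349.])]
1.2 [array([345., 112.]), array([361., 109.]), array([266., 352.]), array([285., 350.])]
1.1 [array([317., 119.]), array([332., 115.]), array([234., 357.]), array([252., 354.])]
1.0 [array([291., 129.]), array([305., 123.]), array([205., 365.]), array([221., 360.])]
0.9 [array([268., 140.]), array([281., 133.]), array([179., 374.]), array([193., 368.])]
0.8 [array([247., 153.]), array([258., 145.]), array([155., 385.]), array([168., 378.])]
0.7 [array([229., 168.]), array([238., 159.]), array([136., 398.]), array([146., 390.])]
```

View pics/s6c.png

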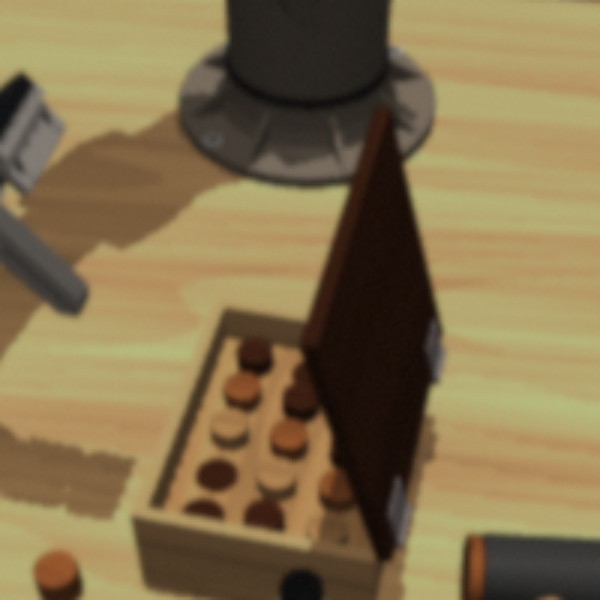

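```bash
python3 -m crank '[[[0,28,18],[0,0,0],1],[[0,55,37],[0,0,0],1],[[0,55,37],[0,0,0],1],[[0,55,37],[0,0,0],1],[[0,55,37],[0,0,0],1],[[0,55,37],[0,0,0],1],[[0,55,37],[0,0,0],1],[[0,55,37],[0,0,0],1]]'; python3 -c "
from h import *
rel();d=snap('scene','s7.png');cv2.imwrite('pics/s7c.png',cv2.resize(cv2.cvtColor(d['frame'],cv2.COLOR_RGB2BGR)[20:220,150:350],None,fx=3,fy=3))
"
```

```text
t: 15.7
tool_pos: [533.8, -57.5, 215.6]
ee_rot: [2.442, -0.0, 3.022]
force: [0.0, 0.0, 0.1]
finger_gap: 0.003
t 15.7 s -183.0 z 215.6 off 11.1 tilt 40.1 xax [-0.99  0.12  0.  ] F [0.  0.  0.1] gap 0.0
q [ 0.87  0.43 -0.59  1.88 -0.51  1.1   2.03]
```

View pics/s7c.png

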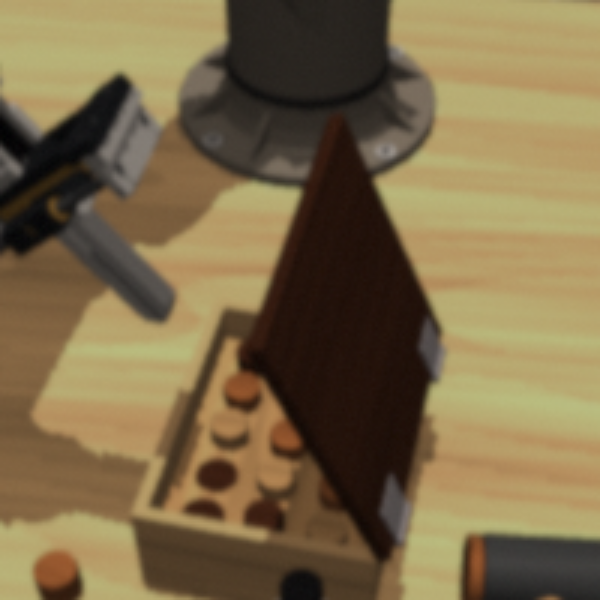

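```bash
python3 -m crank '[[[0,6,4],[0,0,0],1],[[0,6,4],[0,0,0],1],[[0,6,4],[0,0,0],1],[[0,6,4],[0,0,0],1],[[0,6,4],[0,0,0],1],[[0,6,4],[0,0,0],1],[[0,6,4],[0,0,0],1],[[0,6,4],[0,0,0],1],[[0,6,4],[0,0,0],1],[[0,6,4],[0,0,0],1],[[0,6,4],[0,0,0],1],[[0,6,4],[0,0,0],1],[[0,6,4],[0,0,0],1],[[0,6,4],[0,0,0],1],[[0,6,4],[0,0,0],1],[[0,6,4],[0,0,0],1]]'; python3 -c "
from h import *
rel();d=snap('scene','s8.png');cv2.imwrite('pics/s8c.png',cv2.resize(cv2.cvtColor(d['frame'],cv2.COLOR_RGB2BGR)[20:220,150:350],None,fx=3,fy=3))
for th in(.75,.7,.65,.6,.55,.5):
  print(th,[np.round((proj(d,sz(-210*np.cos(th)+k*12*np.sin(th),95.5+210*np.sin(th)+k*12*np.cos(th),o))-[150,20])*3) for o in(-115,115) for k in (0,1)])
"
```

```text
t: 17.35
tool_pos: [534.6, -50.0, 216.4]
ee_rot: [2.442, -0.0, 3.023]
force: [0.7, 0.2, -1.8]
finger_gap: 0.006
t 17.35 s -175.4 z 216.4 off 11.0 tilt 40.1 xax [-0.99  0.12  0.  ] F [ 0.7  0.2 -1.8] gap 0.01
q [ 0.86  0.42 -0.6   1.88 -0.52  1.09  2.02]
0.75 [array([237., 160.]), array([248., 152.]), array([145., 392.]), array([156., 384.])]
0.7 [array([229., 168.]), array([238., 159.]), array([136., 398.]), array([146., 390.])]
0.65 [array([221., 176.]), array([229., 167.]), array([127., 405.]), array([136., 397.])]
0.6 [array([213., 184.]), array([221., 174.]), array([119., 413.]), array([128., 404.])]
0.55 [array([206., 192.]), array([214., 183.]), array([112., 420.]), array([120., 411.])]
0.5 [array([200., 201.]), array([207., 191.]), array([106., 428.]), array([113., 419.])]
```

View pics/s8c.png

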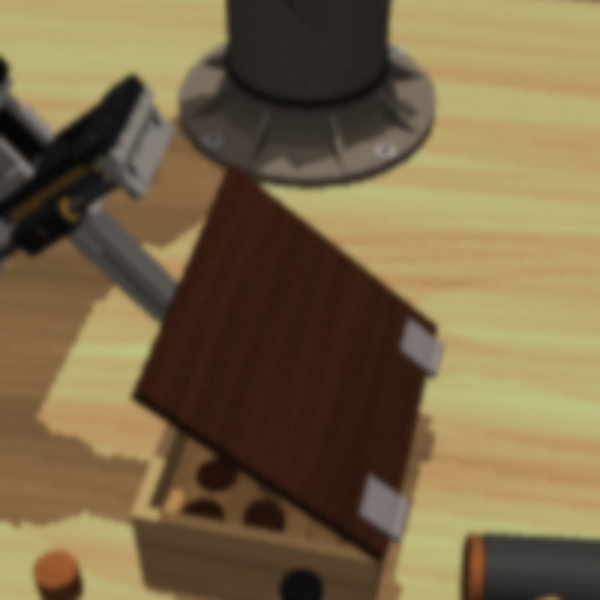

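```bash
python3 -m crank '[[[0,0,0],[0,0,0],1],[[0,0,0],[0,0,0],1],[[0,0,0],[0,0,0],1],[[0,0,0],[0,0,0],1],[[0,0,0],[0,0,0],1],[[0,0,0],[0,0,0],1],[[0,0,0],[0,0,0],1],[[0,0,0],[0,0,0],1]]'; python3 -c "
from h import *
rel();snap('scene','s9.png')
a=np.radians(40)
f=lambda t:np.array([-210*np.cos(t),210*np.sin(t)])
for t0,ts in((.68,np.arange(.66,.27,-.02)),(.28,np.arange(.265,-.03,-.015))):
  for th in ts:
    d=f(th)-f(t0);print(round(th,3),np.round([np.cos(a)*d[0]+np.sin(a)*d[1],np.sin(a)*d[0]-np.cos(a)*d[1]],1))
"
```

```text
t: 18.2
tool_pos: [534.6, -50.0, 216.4]
ee_rot: [2.442, -0.0, 3.023]
force: [-0.4, -0.8, -0.6]
finger_gap: 0.006
t 18.2 s -175.4 z 216.4 off 11.0 tilt 40.1 xax [-0.99  0.12  0.  ] F [-0.4 -0.8 -0.6] gap 0.01
q [ 0.86  0.42 -0.6   1.88 -0.52  1.09  2.02]
0.66 [-4.1  0.8]
0.64 [-8.2  1.8]
0.62 [-12.3   2.8]
0.6 [-16.3   3.9]
0.58 [-20.4   5. ]
0.56 [-24.4   6.3]
0.54 [-28.4   7.6]
0.52 [-32.3   9. ]
0.5 [-36.3  10.5]
0.48 [-40.1  12.1]
0.46 [-44.   13.7]
0.44 [-47.8  15.5]
0.42 [-51.6  17.3]
0.4 [-55.4  19.1]
0.38 [-59.1  21.1]
0.36 [-62.8  23.1]
0.34 [-66.4  25.2]
0.32 [-70.   27.4]
0.3 [-73.6  29.6]
0.28 [-77.1  31.9]
0.265 [-2.6  1.8]
0.25 [-5.2  3.6]
0.235 [-7.7  5.5]
0.22 [-10.2   7.3]
0.205 [-12.7   9.3]
0.19 [-15.2  11.2]
0.175 [-17.6  13.3]
0.16 [-20.   15.3]
0.145 [-22.4  17.4]
0.13 [-24.7  19.5]
0.115 [-27.   21.6]
0.1 [-29.3  23.8]
0.085 [-31.5  26. ]
0.07 [-33.7  28.3]
0.055 [-35.9  30.6]
0.04 [-38.   32.9]
0.025 [-40.1  35.2]
0.01 [-42.2  37.6]
-0.005 [-44.2  40. ]
-0.02 [-46.2  42.4]
```

```bash
python3 -c "
import cv2,numpy as np
a=cv2.imread('pics/s8.png').astype(int);b=cv2.imread('pics/s9.png').astype(int)
print(np.abs(a-b).max(2)[60:220,150:350].max(), (np.abs(a-b).max(2)>25).sum())"
python3 -m crank '[[[0,-4.1,0.8],[0,0,0],1],[[0,-8.2,1.8],[0,0,0],1],[[0,-12.3,2.8],[0,0,0],1],[[0,-16.3,3.9],[0,0,0],1],[[0,-20.4,5],[0,0,0],1],[[0,-24.4,6.3],[0,0,0],1],[[0,-28.4,7.6],[0,0,0],1],[[0,-32.3,9],[0,0,0],1],[[0,-36.3,10.5],[0,0,0],1],[[0,-40.1,12.1],[0,0,0],1],[[0,-44,13.7],[0,0,0],1],[[0,-47.8,15.5],[0,0,0],1],[[0,-51.6,17.3],[0,0,0],1],[[0,-55.4,19.1],[0,0,0],1],[[0,-59.1,21.1],[0,0,0],1],[[0,-62.8,23.1],[0,0,0],1],[[0,-66.4,25.2],[0,0,0],1],[[0,-70,27.4],[0,0,0],1],[[0,-73.6,29.6],[0,0,0],1],[[0,-77.1,31.9],[0,0,0],1]]'; python3 -c "
from h import *
rel();d=snap('scene','s10.png');cv2.imwrite('pics/s10c.png',cv2.resize(cv2.cvtColor(d['frame'],cv2.COLOR_RGB2BGR)[20:220,150:350],None,fx=3,fy=3))
for th in(.4,.3,.2,.1,0):
  print(th,[np.round((proj(d,sz(-210*np.cos(th)+k*12*np.sin(th),95.5+210*np.sin(th)+k*12*np.cos(th),o))-[150,20])*3) for o in(-115,115) for k in (0,1)])
"
```

```text
10 0
t: 20.25
tool_pos: [530.1, -88.3, 142.1]
ee_rot: [2.442, -0.0, 3.023]
force: [0.3, -0.7, -1.5]
finger_gap: 0.004
t 20.25 s -214.0 z 142.1 off 11.0 tilt 40.1 xax [-0.99  0.12  0.  ] F [ 0.3 -0.7 -1.5] gap 0.0
q [ 0.88  0.54 -0.56  1.9  -0.47  1.01  2.11]
0.4 [array([191., 219.]), array([195., 208.]), array([ 97., 444.]), array([101., 434.])]
0.3 [array([184., 237.]), array([187., 227.]), array([ 91., 461.]), array([ 93., 451.])]
0.2 [array([179., 256.]), array([181., 245.]), array([ 87., 478.]), array([ 88., 468.])]
0.1 [array([178., 275.]), array([178., 264.]), array([ 87., 495.]), array([ 87., 485.])]
0 [array([178., 294.]), array([177., 283.]), array([ 90., 512.]), array([ 88., 502.])]
```

View pics/s10c.png

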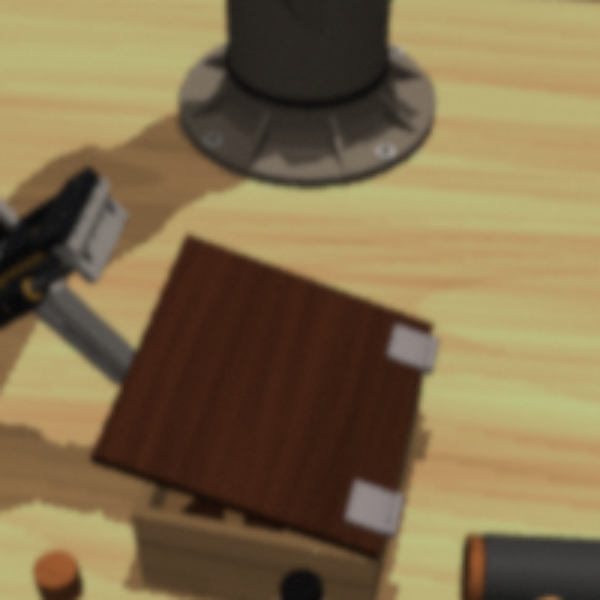

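```bash
python3 -m crank '[[[0,-2.6,1.8],[0,0,0],1],[[0,-5.2,3.6],[0,0,0],1],[[0,-7.7,5.5],[0,0,0],1],[[0,-10.2,7.3],[0,0,0],1],[[0,-12.7,9.3],[0,0,0],1],[[0,-15.2,11.2],[0,0,0],1],[[0,-17.6,13.3],[0,0,0],1],[[0,-20,15.3],[0,0,0],1],[[0,-22.4,17.4],[0,0,0],1],[[0,-24.7,19.5],[0,0,0],1],[[0,-27,21.6],[0,0,0],1],[[0,-29.3,23.8],[0,0,0],1],[[0,-31.5,26],[0,0,0],1],[[0,-33.7,28.3],[0,0,0],1],[[0,-35.9,30.6],[0,0,0],1],[[0,-38,32.9],[0,0,0],1],[[0,-40.1,35.2],[0,0,0],1]]'; python3 -c "
from h import *
rel();d=snap('scene','s11.png');cv2.imwrite('pics/s11c.png',cv2.resize(cv2.cvtColor(d['frame'],cv2.COLOR_RGB2BGR)[80:220,150:320],None,fx=4,fy=4))
for th in(.1,0.05,0):
  print(th,[np.round((proj(d,sz(-210*np.cos(th)+k*12*np.sin(th),95.5+210*np.sin(th)+k*12*np.cos(th),o))-[150,80])*4) for o in(-115,115) for k in (0,1)])
"
```

```text
t: 22.0
tool_pos: [529.1, -96.1, 89.4]
ee_rot: [2.442, -0.0, 3.023]
force: [-0.2, 0.3, 0.9]
finger_gap: 0.009
t 22.0 s -221.9 z 89.4 off 11.0 tilt 40.1 xax [-0.99  0.12  0.  ] F [-0.2  0.3  0.9] gap 0.01
q [ 0.88  0.63 -0.55  1.91 -0.45  0.94  2.16]
0.1 [array([237., 126.]), array([237., 112.]), array([117., 420.]), array([116., 406.])]
0.05 [array([237., 139.]), array([236., 124.]), array([118., 431.]), array([116., 418.])]
0 [array([238., 151.]), array([236., 137.]), array([120., 443.]), array([117., 429.])]
```

View pics/s11c.png

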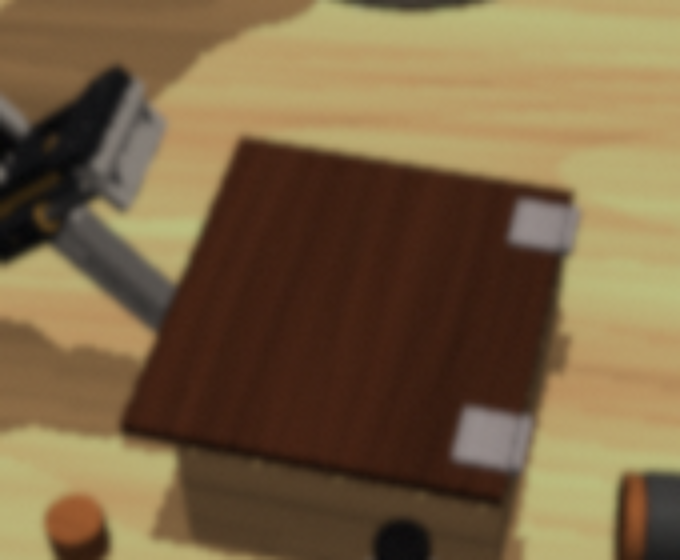

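```bash
python3 -m crank '[[[0,-2.3,1.3],[0,0,0],1],[[0,-4.6,2.6],[0,0,0],1],[[0,-6.9,3.9],[0,0,0],1],[[0,-9.2,5.2],[0,0,0],1],[[0,-11.5,6.5],[0,0,0],1],[[0,-13.8,7.8],[0,0,0],1],[[0,-16,9],[0,0,0],1],[[0,-16,9],[0,0,0],1],[[0,-31,-4],[0,0,0],1],[[0,-46,-16],[0,0,0],1],[[0,-77,-42],[0,0,0],1],[[0,-108,-68],[0,0,0],1],[[0,-108,-68],[0,0,0],1],[[0,-108,-68],[0,0,0],1],[[0,-108,-68],[0,0,0],1]]'; python3 -c "
from h import *
rel()
for c in('scene','top'):
    d=snap(c,c+'_f.png')
    for l,z in(('lid_edge',95.5),('mallet',0),('glue',0),('plug',0)):
        print(c,l,[(np.round(x['uv']),round(x['conf'],2),np.round(onz(d,x['uv'],z))) for x in manip.spot_point(l,c)[:2]])
d=manip.camera('scene');cv2.imwrite('pics/s12c.png',cv2.resize(cv2.cvtColor(d['frame'],cv2.COLOR_RGB2BGR)[80:220,150:320],None,fx=4,fy=4))
a=cv2.imread('pics/scene0.png').astype(int);b=cv2.imread('pics/scene_f.png').astype(int)
for n,(u0,u1,v0,v1) in dict(plug=(158,180,200,225),glue=(236,266,222,264),mallet=(305,365,200,325)).items(): print(n,np.abs(a-b).max(2)[v0:v1,u0:u1].mean())
"
```

```text
t: 23.55
tool_pos: [514.1, -221.4, 72.2]
ee_rot: [2.442, -0.0, 3.023]
force: [0.2, 0.3, 0.5]
finger_gap: 0.005
t 23.55 s -348.0 z 72.2 off 10.9 tilt 40.1 xax [-0.99  0.12  0.  ] F [0.2 0.3 0.5] gap 0.01
q [ 0.98  0.71 -0.47  1.76 -0.37  1.08  2.25]
scene lid_edge [(array([198., 150.]), 0.97, array([515., -79.,  96.]))]
scene mallet [(array([330., 221.]), 0.59, array([619., 242.,   0.]))]
scene glue [(array([247., 247.]), 0.7, array([705.,  56.,   0.]))]
scene plug [(array([170., 214.]), 0.59, array([ 636., -135.,    0.]))]
top lid_edge [(array([328., 240.]), 0.85, array([513., -76.,  96.]))]
top mallet [(array([171., 191.]), 0.84, array([615., 249.,   0.]))]
top glue [(array([256., 146.]), 0.62, array([715.,  61.,   0.]))]
top plug [(array([340., 179.]), 0.63, array([ 640., -124.,    0.]))]
plug 6.9363636363636365
glue 5.557936507936508
mallet 7.386933333333333
```

View pics/s12c.png

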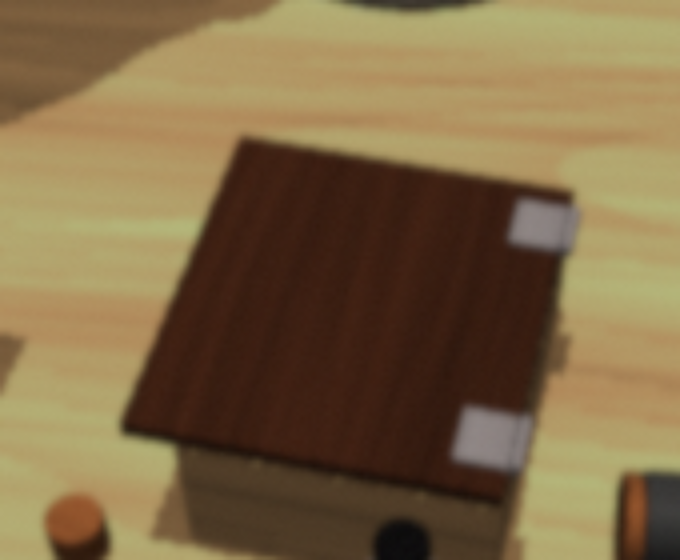

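View pics/top_f.png

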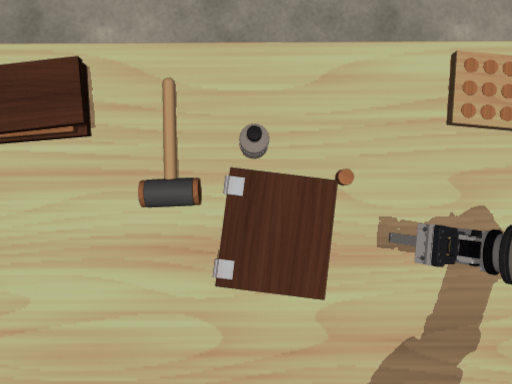

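The lid is shut, with its near-left corner at crop pixel (125,430), where I expect it when shut. The gripper is clear at about (400,240) in the top view. The mallet, bottle and plug show no change.

```bash
python3 -c "
from h import *
print(manip.sign_off())"
```

```text
the job is handed in; nothing more can be done
None
```

I tipped the lid forward with the closed fingers hooked behind its lip, let go at about 1.4 rad, and it fell freely. I caught it on the outside of the upper finger at about 0.68 rad, with the lip about 130 mm above its shut height. It rested there for about 0.8 s. I then lowered it on the finger at 0.15 to 0.2 rad/s until it was shut, backed the gripper about 120 mm clear, and handed in at about 23.7 s of the 58 s allowed.

**Last checks:**
- **Catch:** pictures taken before and after the hold matched, so the lid was still. The force reading was noisy, about -1.8 N down at the start of the hold and -0.6 N at the end, so it supports contact only roughly.
- **Shut:** the lid corners sit where they should for 0 rad to within the picture's resolution, and did not shift when the finger came away. I could not read the lid angle directly, and 0.02 rad is close to that resolution.
- **Mallet, bottle and plug:** before and after pictures show no change. The networks' positions differ by 4 to 11 mm between the two, which I take to be their own scatter.
- **Gripper:** the tool force is near zero and nothing is being touched.

My first approach ran the arm into its joint limits and it drifted in free space. It touched nothing, and I re-routed it before going near the lid.

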